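Tuck a pile of drawing templates into the geometry tin

TASK

Open the geometry tin's hinged lid fully by its pull bar. Lift the three stacked plywood drawing templates together as one pile and, tilting the pile, slide one end in under the turned-in lip of the tin's front wall and lower the other end, gently and without dropping, until all three lie flat on the floor of the tin in the same order. Let go and close the lid fully, leaving the mug, caddy, pen case and eraser where they are.

Things in the scene. Friction and masses are not known exactly. Their poses are not given: they have to be found in the camera images.
- tin: Bare metal geometry box fixed to the bench, its lid hinged at one short end. Outside 106 x 69 mm, 36 mm high without lid; walls and floor 3 mm. Origin: centre of its underside; x along its length: front wall (lip, pull bar) at -x, hinge wall at +x; z up. Each long wall has a cut-out for fingers, x from -29 to 29 mm, open from the rim down to the floor.
- tin_floor (a point): Centre of the tin's inner floor, 3 mm above the bench, axes as the tin's. The inside is 100 mm long (tin x from -50 to 50 mm), 63 mm wide and 33 mm deep.
- tin_lip (a point): Middle of the free edge of the lip, at tin x = -39 mm, on its underside, 33 mm above the bench. The lip is 3 mm thick (top 36 mm above the bench, level with the rim) and is turned in 11 mm from the front wall over the whole width, so the free opening is only 89 mm long.
- tin_lid (a joint): Lid angle: 0 closed flat on the rim, growing as it opens, at most 2.1 rad (leaning back past upright). The hinge line runs along tin y at tin x = 53 mm, 36 mm above the bench. The lid is a 106 x 69 x 3 mm sheet. The hinge is stiff: the lid stays where it is left; about 2 N at the bar moves it. It starts at 0 to 0.2 rad.
- lid_bar (a point): Centre of the lid's pull bar: round steel cross bar, 12 mm in diameter, 28 mm long along tin y, flat ends, on a 10 mm wide stem, 30 mm out from the lid's free edge, 136 mm from the hinge line; with the lid closed 38 mm above the bench. Gripped by its flat ends it can turn between the fingers while the lid swings.
- template_bottom: Lowest template of the pile, on the bench: 60 mm wide and 8 mm thick, 92 mm long, plywood, about 30 g, with dark printed shapes on its top; origin at the centre of its underside, x along the 92 mm length, y across the 60 mm width, z up. The three lie edge on edge, loose, 24 mm high in all.
- template_middle: Middle template of the pile, the same piece: 60 mm wide and 8 mm thick, 92 mm long, plywood, about 30 g, with dark printed shapes on its top; origin at the centre of its underside, x along the 92 mm length, y across the 60 mm width, z up.
- template_top: Top template of the pile, the same piece: 60 mm wide and 8 mm thick, 92 mm long, plywood, about 30 g, with dark printed shapes on its top; origin at the centre of its underside, x along the 92 mm length, y across the 60 mm width, z up.
- mug: Bystander: loose aluminium mug, 76 mm across, 85 mm high, handle at its +y; origin at the centre of its underside.
- caddy: Bystander: loose blue plastic turntable caddy with pens, 124 mm across, 85 mm high and about 135 mm with the pens; origin at the centre of its underside.
- pen_case: Bystander: loose glass pen case, 46 x 150 x 22 mm, its length along its y; origin at the centre of its underside.
- eraser: Bystander: loose red eraser, 45 x 20 x 12 mm; origin at the centre of its underside.

How it is judged:
On the way, in this order (a step that is already met when the one before it is completed fails the run):
1. the lid is opened fully (beyond 1.8 rad) (value of joint tin_lid above 1.8 rad), for 0.1 s.
2. the three templates are lifted together, the lowest more than 30 mm up (height (world z) of template_bottom above 0.03 m and distance between template_bottom and template_top below 0.02 m), for 0.1 s.
3. the pile enters the tin tilted by more than 0.1 rad (angle between template_middle's own z axis and vertical above 0.1 rad and horizontal distance between template_middle and tin below 0.03 m and z of template_middle in the frame of tin below 0.04 m).
4. all three templates lie flat in the tin, in order, let go, the lid still open (z of template_bottom in the frame of tin between 0.0005 and 0.0055 m and horizontal distance between each of template_bottom, template_middle, template_top and tin below 0.008 m and angle between each of template_bottom, template_middle, template_top's own z axis and vertical below 0.06 rad and z of template_middle in the frame of tin between 0.0085 and 0.0135 m and z of template_top in the frame of tin between 0.0165 and 0.0215 m and contact force between the fingers and template_bottom below 0.1 N and contact force between the fingers and template_middle below 0.1 N and contact force between the fingers and template_top below 0.1 N and value of joint tin_lid above 1 rad), for 0.2 s.
5. the lid is closed again (below 0.06 rad) (value of joint tin_lid below 0.06 rad), for 0.1 s.
At the end, for the whole second after the job is handed in: The three templates lie at rest in the tin in their first order: each within 2.5 mm of its height (undersides 3, 11 and 19 mm above the tin's underside), level within 0.06 rad and within 8 mm of the tin's centre; the lid is closed to below 0.06 rad (z of template_bottom in the frame of tin between 0.0005 and 0.0055 m and horizontal distance between each of template_bottom, template_middle, template_top and tin below 0.008 m and angle between each of template_bottom, template_middle, template_top's own z axis and vertical below 0.06 rad and z of template_middle in the frame of tin between 0.0085 and 0.0135 m and z of template_top in the frame of tin between 0.0165 and 0.0215 m and linear speed of each of template_bottom, template_middle, template_top below 0.02 m/s and value of joint tin_lid below 0.06 rad); the robot touches nothing.
It fails at once if the mug is moved more than 15 mm (distance of mug from where it was at the start of the episode above 0.015 m).
It fails at once if the caddy is moved more than 15 mm (distance of caddy from where it was at the start of the episode above 0.015 m).
It fails at once if the pen case is moved more than 15 mm (distance of pen_case from where it was at the start of the episode above 0.015 m).
It fails at once if the eraser is moved more than 15 mm (distance of eraser from where it was at the start of the episode above 0.015 m).
It fails at once if a template is dropped into the tin (faster than 0.5 m/s there) ((horizontal distance between template_bottom and tin below 0.05 m and z of template_bottom in the frame of tin below 0.05 m and linear speed of template_bottom above 0.5 m/s) or (horizontal distance between template_middle and tin below 0.05 m and z of template_middle in the frame of tin below 0.05 m and linear speed of template_middle above 0.5 m/s) or (horizontal distance between template_top and tin below 0.05 m and z of template_top in the frame of tin below 0.05 m and linear speed of template_top above 0.5 m/s)).
It also fails if it takes over 69 s, if anything falls off the work surface, if the arm or the gripper's body presses on something with over 40 N, if the wrist force passes 120 N, or if a joint passes its speed limit or range.

ROBOT

A 7-joint arm with a two-finger parallel gripper is mounted at the origin on the work surface. World frame = base frame: x ahead of the robot, y to its left, z up, the work surface at z = 0. Lengths are in m, angles in rad, forces in N, time in s.
With the tool pointing down it reaches from about 0.425 to 0.875 m from the base axis. Payload 4.7 kg.
Tool frame: the origin (TCP) lies between the finger pads; the fingertips stand 11 mm ahead of it and the grasp point (between the pads) lies 8 mm behind it (bot.tcp_to_tips is the distance from the TCP to the fingertips, in m); z points along the fingers, y is the direction in which the jaws open and shut (so a half turn about z gives the same grasp; the last joint's range is limited). The gripper opens to 85 mm and grips with 20 to 120 N. Pads are 22 mm wide; open, the fingers measure 114 mm over their backs; the gripper's body (76 mm by 85 mm) begins 54 mm behind the grasp point. The pads swing forward as they close: fully open they stand 13 mm farther back than shut.
Start: joints at [1.242, 0.321, -0.07, 1.45, 0.023, 1.371, -0.057], TCP at [0.218, -0.612, 0.242] pointing down, gripper open.
Joint ranges: [-2.86, 2.86], [-0.3, 2.09], [-1.38, 1.24], [0.06, 2.45], [-1.56, 4.7], [0.09, 2.05], [-2.69, 2.69]. Speed limits (rad/s): [2.57, 2.57, 3.14, 3.14, 3.14, 3.14, 3.14].

INTERFACE

Orientations are given as a unit quaternion [w, x, y, z].
In Python, from cell import bot gives the robot as it stands.
- The arm moves only by the shell command python3 -m pendant 'ROWS' [FORCE]. ROWS is JSON, a list of rows, each a list of 3 entries, a list of its own where there are three numbers: the shift along the tool's x, y, z in cm, then the turn, a rotation vector about the tool's x, y, z in degrees, then the opening, from -1 (shut) to 1 (fully open). A call has exactly 10 rows; each row is the pose to reach, as a shift and turn from the pose commanded when the call began, along the tool's axes at that moment; what a row does not reach only later rows make up. A row lasts 1/12 s, in which the tool goes at most 41.7 mm and 7.16 degrees, less where a joint would pass 70% of its speed; a pose out of reach is approached as far as the arm can. A call with a gripper value outside its range is refused whole. The fingers move at their own pace and stop on an object; FORCE is the grip in N (left out, the last holds). Time passes only in rows, so rows that repeat a pose let the fingers close, or fill a call up. It gives the time, the measured TCP pose, the force and the opening at its end, in the units of the state.
- bot.state(): the state, without advancing time (a new reading comes with each control period).
- bot.capture(name): name is "side" or "top" or "wrist"; returns the picture (480x640x3 uint8, red, green, blue); there is no depth.
- bot.camera_params(name): a dict with "camera_matrix" (3x3 intrinsics, pixels), "world_from_camera" (4x4, takes a point from camera to world coordinates); the wrist camera has in their place "tool_from_camera" (4x4, takes a point from camera to tool coordinates, whose origin is the TCP and whose axes are the flange's). Camera axes: x right, y up, looking along -z (the intrinsics and any distortion apply to the point x, -y, -z); pixel columns grow to the right and rows downward; lengths in m; the calibration is good to about 2 mm. A picture is of the moment at which its call begins: read the wrist's pose just before it. camera_params takes no time and is no camera call.
- bot.close_job(): hands the job in, once; it reports no verdict.
The state is a dict: "clock": time; "joints": joint angles; "joint_velocities": joint speeds; "effort": joint torques, N m; "eef_pos": TCP position; "orientation": TCP orientation; "contact_force": force on the tool from outside, world axes, zero at the start; "wrist_torque": the same for the moment, N m; "opening": opening from 0.0 (shut) to 1.0 (fully open).
Only numpy, scipy, OpenCV 4.12 (cv2) and the standard library are available. Lean on these libraries where they do the work, as an engineer would, in place of code of your own. Each camera call takes 0.05 s, during which the arm holds its last target. There are 200 camera calls.

## Working session

There is one attempt and no reset: what is moved stays moved. The work goes in short steps, Python scripts to look and compute and a shell command to move; the robot and the scene stay as the last step left them, time stands still between calls to the robot, and variables do not carry over. Pictures are saved under pics/ and viewed, about 8 in all and at most 12, crops included, and the job is handed in when it is done.

```bash
ls; mkdir -p pics
python3 - <<'E'
from cell import bot
import cv2,numpy as np
np.set_printoptions(precision=4,suppress=True)
print(bot.state())
for n in ("top","side","wrist"):
    im=bot.capture(n); cv2.imwrite(f"pics/{n}0.png",im[:,:,::-1])
    for k,v in bot.camera_params(n).items(): print(n,k,np.array(v) if not isinstance(v,(str,dict)) else v)
E
```

```text
pics
{'clock': 0.0, 'joints': array([ 1.2421,  0.3218, -0.0701,  1.4517,  0.0226,  1.3708, -0.0569]), 'joint_velocities': array([-0.0004,  0.0008,  0.0001,  0.002 ,  0.0004, -0.0004,  0.0026]), 'effort': array([ -0.0001, -49.3579,  -0.3818, -31.433 ,   0.0131,   0.0115,
         0.    ]), 'eef_pos': array([ 0.2183, -0.6117,  0.2412]), 'orientation': array([-0.0009,  0.9853,  0.1706, -0.0002]), 'contact_force': array([0.5077, 0.5429, 0.1929]), 'wrist_torque': array([-0.0399, -0.008 , -0.0259]), 'opening': 1.0036125048764082}
top camera_matrix [[616.7223   0.     316.9778]
 [  0.     616.7223 245.9536]
 [  0.       0.       1.    ]]
top world_from_camera [[-0.0159  0.9792 -0.2024  0.3473]
 [-0.9999 -0.0165 -0.0013  0.0337]
 [-0.0046  0.2024  0.9793  1.3668]
 [ 0.      0.      0.      1.    ]]
side camera_matrix [[508.4213   0.     312.8647]
 [  0.     508.4213 238.8841]
 [  0.       0.       1.    ]]
side world_from_camera [[-0.9697  0.1432 -0.1978  0.4315]
 [-0.2442 -0.5682  0.7858  0.778 ]
 [ 0.0001  0.8103  0.586   0.6309]
 [ 0.      0.      0.      1.    ]]
wrist camera_matrix [[360.6569   0.     316.102 ]
 [  0.     360.6569 246.4812]
 [  0.       0.       1.    ]]
wrist tool_from_camera [[ 0.0002  0.9561  0.2931  0.0747]
 [ 1.     -0.0001 -0.0002  0.0008]
 [-0.0002  0.2931 -0.9561 -0.1315]
 [ 0.      0.      0.      1.    ]]
```

View pics/top0.png

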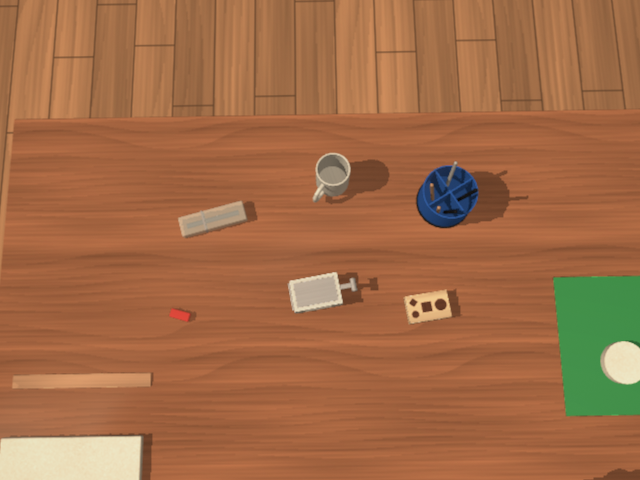

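View pics/side0.png

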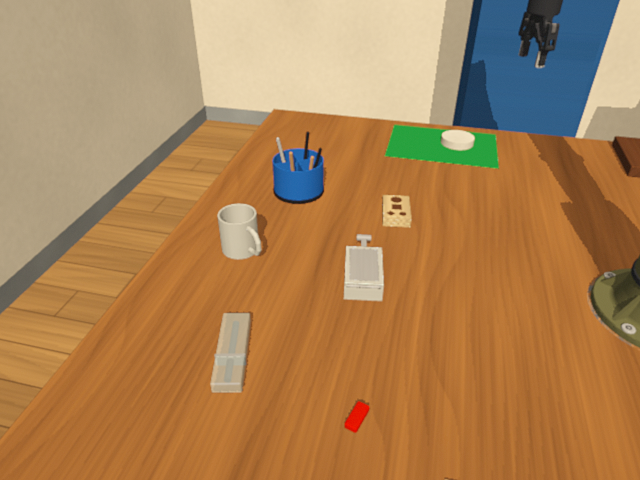

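The top view shows the tin at about (318,292), its bar at (353,285) and the template pile at (428,306). The mug is at (332,175), the caddy at (447,196), the pen case at (213,219) and the eraser at (180,315). The side view agrees, with the bar at (364,238). Next I measure.

```bash
cat > h.py <<'E'
from cell import bot
import cv2,numpy as np
from scipy.spatial.transform import Rotation as R
np.set_printoptions(precision=4,suppress=True)
def Rq(q): return R.from_quat([q[1],q[2],q[3],q[0]])
def tool(s=None):
    s=s or bot.state(); T=np.eye(4); T[:3,:3]=Rq(s['orientation']).as_matrix(); T[:3,3]=s['eef_pos']; return T
def cam(n,s=None):
    p=bot.camera_params(n); K=np.array(p['camera_matrix'])
    W=np.array(p['world_from_camera']) if n!='wrist' else tool(s)@np.array(p['tool_from_camera'])
    return K,W
def ray(c,uv):
    K,W=c; uv=np.atleast_2d(np.array(uv,float)); d=np.c_[(uv[:,0]-K[0,2])/K[0,0],-(uv[:,1]-K[1,2])/K[1,1],-np.ones(len(uv))]
    return W[:3,3],d@W[:3,:3].T
def onz(c,uv,z):
    o,d=ray(c,uv); return o+d*((z-o[2])/d[:,2])[:,None]
def two(c1,u1,c2,u2):
    o1,d1=ray(c1,u1);o2,d2=ray(c2,u2);A=np.c_[d1[0],-d2[0]];t=np.linalg.lstsq(A,o2-o1,rcond=None)[0]
    p,q=o1+t[0]*d1[0],o2+t[1]*d2[0]; return (p+q)/2,np.linalg.norm(p-q)
def proj(c,P):
    K,W=c; p=(np.atleast_2d(P)-W[:3,3])@W[:3,:3]; return np.c_[K[0,0]*p[:,0]/-p[:,2]+K[0,2],K[1,1]*p[:,1]/p[:,2]+K[1,2]]
E
python3 - <<'E'
from h import *
t=cv2.imread('pics/top0.png'); s=cv2.imread('pics/side0.png')
for n,im,box in(("top",t,(280,260,470,335)),("side",s,(330,180,420,310))):
    x0,y0,x1,y1=box; c=im[y0:y1,x0:x1]; hsv=cv2.cvtColor(c,cv2.COLOR_BGR2HSV)
    tin=((hsv[:,:,1]<70)&(hsv[:,:,2]>90)).astype('uint8'); 
    pile=((hsv[:,:,1]>=50)&(hsv[:,:,1]<135)&(hsv[:,:,2]>185)).astype('uint8')
    for nm,m in(("tin",tin),("pile",pile)):
        for k in cv2.findContours(m,cv2.RETR_EXTERNAL,cv2.CHAIN_APPROX_NONE)[0]:
            if cv2.contourArea(k)>15:
                r=cv2.minAreaRect(k); print(n,nm,cv2.contourArea(k),np.array(r[0])+[x0,y0],r[1:],(cv2.boxPoints(r)+[x0,y0]).round(1).tolist())
                if n=='top': print(onz(cam(n),cv2.boxPoints(r)+[x0,y0],.024 if nm=='pile' else .04)[:,:2].tolist())
big=np.hstack([cv2.resize(t[265:325,280:380],None,fx=4,fy=4,interpolation=2),cv2.resize(s[225:305,330:400],None,fx=3,fy=3,interpolation=2)])if 0 else None
a=cv2.resize(t[262:328,282:462],None,fx=4.4,fy=4.4,interpolation=2); b=cv2.resize(s[185:305,335:420],None,fx=2.5,fy=2.5,interpolation=2)
cv=np.zeros((a.shape[0]+b.shape[0],a.shape[1],3),'uint8'); cv[:a.shape[0]]=a; cv[a.shape[0]:,:b.shape[1]]=b; cv2.imwrite('pics/z1.png',cv); print(cv.shape)
E
```

```text
top tin 1676.5 [322.6777 290.771 ] ((33.238590240478516, 66.85891723632812), 78.9964599609375) [[286.7, 280.8], [352.3, 268.1], [358.7, 300.7], [293.0, 313.5]]
[[0.5453028309977154, 0.10239909988902754], [0.5710152638115606, -0.04086445256905423], [0.4994862590345833, -0.052581758363900236], [0.474314417831894, 0.08918655447417416]]
top pile 24.5 [294.2115 304.5577] ((12.551432609558105, 6.079599857330322), 78.69007110595703) [[290.0, 299.0], [296.0, 297.8], [298.4, 310.1], [292.5, 311.3]]
[[0.5075148830143607, 0.09623410506325633], [0.5099155678856442, 0.0831843010123128], [0.48293656723468614, 0.07806727071230979], [0.4805549759185639, 0.09106593963772863]]
top pile 1119.0 [427.1622 305.973 ] ((27.619029998779297, 44.058929443359375), 80.53767395019531) [[403.2, 296.0], [446.6, 288.7], [451.2, 316.0], [407.7, 323.2]]
[[0.5100897592676831, -0.15112819325685098], [0.5244460119510562, -0.2469282302350918], [0.464811731754175, -0.2532970351468573], [0.4507055250432253, -0.1583390420136592]]
top pile 232.5 [314.4377 291.6679] ((32.189064025878906, 50.74077606201172), 79.3803482055664) [[286.5, 280.5], [336.4, 271.2], [342.3, 302.8], [292.5, 312.2]]
[[0.5483914660425475, 0.10356391271820317], [0.5673791314246989, -0.0065083749508289684], [0.49729787356345023, -0.017889815011592952], [0.4786970090414491, 0.09106660273000186]]
side tin 2014.0 [364.2476 266.8099] ((38.928871154785156, 65.22784423828125), 2.2906100749969482) [[343.5, 298.6], [346.1, 233.4], [385.0, 235.0], [382.4, 300.2]]
side pile 803.0 [397. 211.] ((32.0, 28.0), 90.0) [[383.0, 195.0], [411.0, 195.0], [411.0, 227.0], [383.0, 227.0]]
(590, 792, 3)
```

View pics/z1.png

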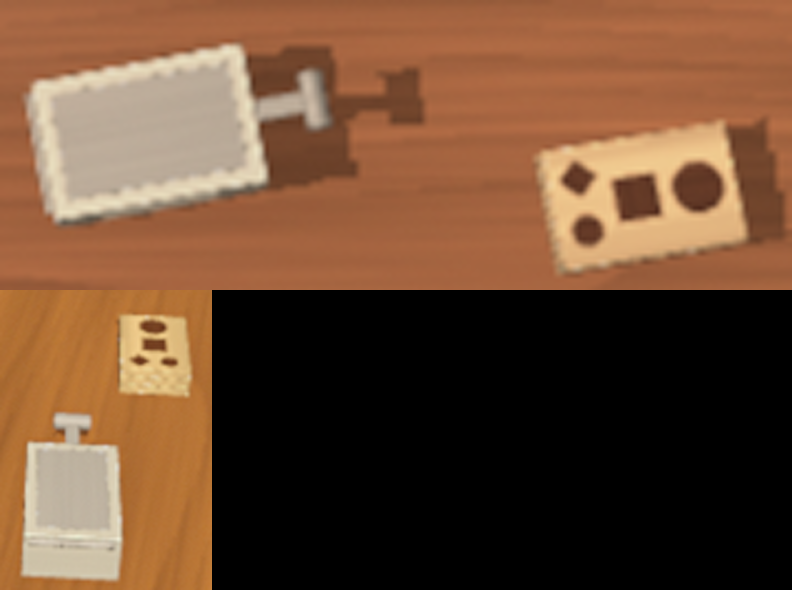

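The zoom shows the lid nearly closed, with its top corners at about (289.7,281.3), (336.5,272.2), (342.5,304) and (295.6,312.5). The bar centre is at (353.6,284.5) in the top view and (364.2,237.2) in the side view.

Run:
```python
from h import *
t,s=cam('top'),cam('side')
print('tips',bot.tcp_to_tips)
print('bar',two(t,(353.6,284.5),s,(364.2,237.2)))
h=onz(t,[(289.7,281.3),(295.6,312.5)],.039); f=onz(t,[(336.5,272.2),(342.5,304)],.045); print(h,f)
hm,fm=h.mean(0),f.mean(0); print('yaw tin',np.degrees(np.arctan2(*(hm-fm)[1::-1])),np.linalg.norm(hm-fm))
p=onz(t,[(403.2,296.0),(446.6,288.7),(451.2,316.0),(407.7,323.2)],.024); print('pile',p.mean(0), 'yaw',np.degrees(np.arctan2(*(p[0]-p[1])[1::-1])),np.degrees(np.arctan2(*(p[3]-p[2])[1::-1])))
T=tool(); print(T)
# goal: yaw 101deg tool x, over (0.50,-0.02,0.30)
yaw=np.radians(101); G=np.array([[np.cos(yaw),np.sin(yaw),0],[np.sin(yaw),-np.cos(yaw),0],[0,0,-1.]]).T
G=np.array([[np.cos(yaw),np.sin(yaw),0],[np.sin(yaw),-np.cos(yaw),0],[0,0,-1.]])
d=T[:3,:3].T@(np.array([.495,-.10,.32])-T[:3,3]); print('shift cm',d*100,'turn',np.degrees(R.from_matrix(T[:3,:3].T@G).as_rotvec()))
```

```text
tips 0.011
bar (array([ 0.5338, -0.0426,  0.0418]), np.float64(0.0017055460059755975))
[[0.5443 0.0959 0.039 ]
 [0.4764 0.0837 0.039 ]] [[ 0.5617 -0.006   0.045 ]
 [ 0.4924 -0.0174  0.045 ]]
yaw tin 99.32848932551447 0.1030380493911915
pile [ 0.4875 -0.2025  0.024 ] yaw 98.60786442269091 98.38640288099354
[[ 0.9418  0.3361 -0.0006  0.2183]
 [ 0.3361 -0.9418  0.0013 -0.6118]
 [-0.0001 -0.0015 -1.      0.2415]
 [ 0.      0.      0.      1.    ]]
shift cm [ 43.2618 -38.9166  -7.7992] turn [ -0.0719  -0.0558 -81.3578]
```

```bash
python3 -m pendant '[[[4,-3.5,-1],[0,0,-7],1],[[8,-7,-2],[0,0,-14],1],[[12,-10.5,-3],[0,0,-21],1],[[16,-14,-4],[0,0,-28],1],[[20,-18,-5],[0,0,-35],1],[[23.5,-21,-6],[0,0,-42],1],[[27,-24,-7],[0,0,-49],1],[[30,-27,-7.8],[0,0,-56],1],[[33,-30,-7.8],[0,0,-63],1],[[36,-32,-7.8],[0,0,-70],1]]' 40
cat > go.py <<'E'
# usage: go.py x y z yaw tilt_deg -> shift (cm) and turn needed, from measured pose
from h import *
import sys
x,y,z,yaw,tilt=map(float,sys.argv[1:6])
a=np.radians(yaw); G=np.array([[np.cos(a),np.sin(a),0],[np.sin(a),-np.cos(a),0],[0,0,-1.]])@R.from_euler('y',tilt,degrees=True).as_matrix()
T=tool(); print('now',T[:3,3],'shift',T[:3,:3].T@(np.array([x,y,z])-T[:3,3])*100,'turn',np.degrees(R.from_matrix(T[:3,:3].T@G).as_rotvec()))
E
python3 go.py .495 -.10 .32 99 0
```

```text
clock: 0.98
eef_pos: [0.4146, -0.2499, 0.3148]
orientation: [0.001, 0.707, 0.707, -0.0]
contact_force: [0.6, -0.4, -0.6]
opening: 1.0
now [ 0.4146 -0.2499  0.3148] shift [14.9947  8.0279 -0.5372] turn [ 0.0199  0.0724 -9.0328]
```

```bash
python3 -m pendant '[[[3,1.5,-0.4],[0,0,-3],1],[[6,3,-0.4],[0,0,-6],1],[[9,4.5,-0.4],[0,0,-9],1],[[9,4.5,-0.4],[0,0,-9],1],[[9,4.5,-0.4],[0,0,-9],1],[[9,4.5,-0.4],[0,0,-9],1],[[9,4.5,-0.4],[0,0,-9],1],[[9,4.5,-0.4],[0,0,-9],1],[[9,4.5,-0.4],[0,0,-9],1],[[9,4.5,-0.4],[0,0,-9],1]]' 40
python3 - <<'E'
from h import *
s=bot.state(); im=bot.capture('wrist'); cv2.imwrite('pics/w1.png',im[:,:,::-1]); np.save('w1.npy',tool(s)); print(tool(s)); print(s['joints'])
c=cam('wrist',s)
print(proj(c,[[.5338,-.0426,.0418],[.4875,-.2025,.024]]))
E
```

```text
clock: 1.82
eef_pos: [0.4595, -0.163, 0.3179]
orientation: [-0.0, 0.653, 0.758, -0.0]
contact_force: [-0.4, 0.1, -0.2]
opening: 0.998
[[-0.1485  0.9889 -0.0002  0.4595]
 [ 0.9889  0.1485  0.     -0.163 ]
 [ 0.     -0.0002 -1.      0.3179]
 [ 0.      0.      0.      1.    ]]
[ 0.8444 -0.0381 -0.5372  1.7018 -0.0196  1.4728  0.4585]
[[402.725  102.087 ]
 [333.7986 236.1077]]
```

View pics/w1.png

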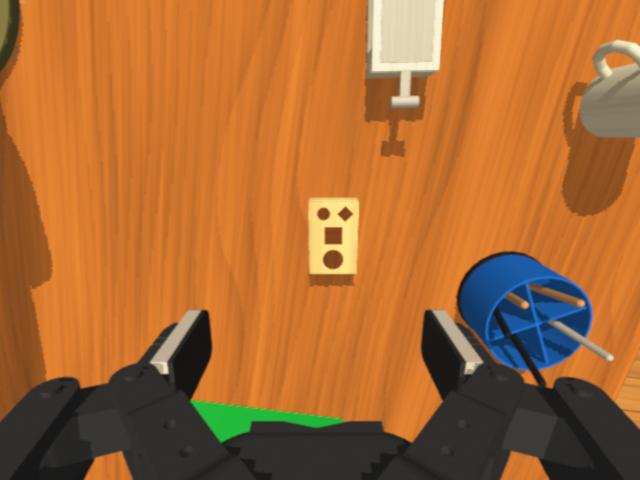

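The wrist view shows the pile upright at (309–358, 198–275) and the bar at (405,101), close to the predicted (402.7,102). I move in over the bar.

```bash
python3 go.py .53 -.015 .20 99 0; python3 -m pendant '[[[3,1.2,2.5],[0,0,0],1],[[6,2.4,5],[0,0,0],1],[[9,3.6,7.5],[0,0,0],1],[[12,4.6,10],[0,0,0],1],[[13.6,4.8,11.8],[0,0,0],1],[[13.6,4.8,11.8],[0,0,0],1],[[13.6,4.8,11.8],[0,0,0],1],[[13.6,4.8,11.8],[0,0,0],1],[[13.6,4.8,11.8],[0,0,0],1],[[13.6,4.8,11.8],[0,0,0],1]]'
python3 - <<'E'
from h import *
s=bot.state(); im=bot.capture('wrist'); cv2.imwrite('pics/w2.png',im[:,:,::-1]); np.save('w2.npy',tool(s)); print(tool(s))
E
```

```text
now [ 0.4596 -0.1627  0.318 ] shift [13.5571  9.1652 11.7988] turn [-0.0056 -0.0011 -0.4307]
clock: 2.7
eef_pos: [0.4875, -0.022, 0.2011]
orientation: [0.001, 0.653, 0.758, 0.0]
contact_force: [-0.3, -0.8, 0.1]
opening: 0.998
[[-0.1477  0.989   0.0018  0.4875]
 [ 0.989   0.1477 -0.0008 -0.022 ]
 [-0.001   0.0017 -1.      0.2011]
 [ 0.      0.      0.      1.    ]]
```

View pics/w2.png

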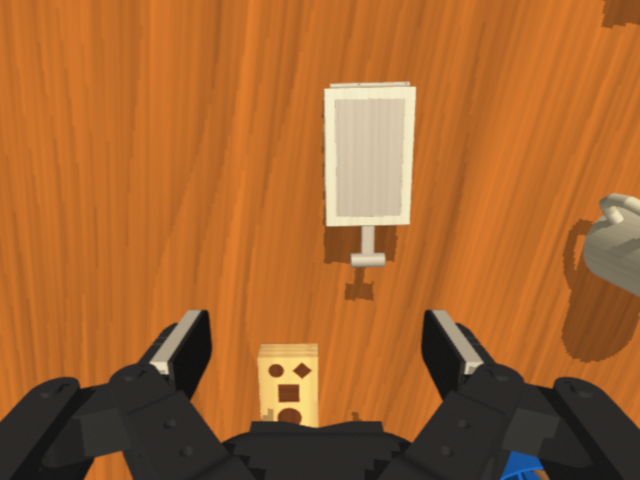

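The lid corners are at (325,88), (415,86), (409,223) and (327,226), and the bar is centred at (368,260). The pile is just visible at the bottom.

Run:
```python
from h import *
p=bot.camera_params('wrist');K=np.array(p['camera_matrix']);TC=np.array(p['tool_from_camera'])
c1=(K,np.load('w1.npy')@TC);c2=(K,np.load('w2.npy')@TC);ct=cam('top')
def mask(f,x0,y0,x1,y1):
    g=cv2.cvtColor(cv2.imread(f),cv2.COLOR_BGR2HSV)[y0:y1,x0:x1]; return ((g[:,:,1]<80)&(g[:,:,2]>90)).astype('uint8')
# bar: rows beyond the stem
for f,b in(('pics/w1.png',(380,92,430,115)),('pics/w2.png',(340,245,395,275))):
    m=mask(f,*b); print(f,[(r+b[1],int(x.min())+b[0],int(x.max())+b[0]) for r in range(m.shape[0]) for x in [np.where(m[r])[0]] if len(x)])
m=mask('pics/w2.png',310,70,430,240)
k=max(cv2.findContours(m,0,1)[0],key=cv2.contourArea); print('approx',(cv2.approxPolyDP(k,4,True)[:,0]+[310,70]).tolist())
for b in [two(c1,(405,101.5),c2,(368,260)),two(ct,(353.6,284.5),c2,(368,260)),two(c1,(405,101.5),ct,(353.6,284.5))]: print('bar',b)
for z in(.039,.042,.045,.05):
    q=onz(c2,[(325,88),(415,86),(409,223),(327,226)],z); print(z,np.linalg.norm(q-np.roll(q,-1,0),axis=1),q[:,:2].tolist())
```

```text
pics/w1.png [(92, 400, 409), (93, 400, 409), (94, 400, 409), (95, 400, 409), (96, 398, 417), (97, 391, 418), (98, 391, 418), (99, 391, 418), (100, 391, 418), (101, 391, 418), (102, 391, 418), (103, 391, 418), (104, 391, 417), (105, 391, 417), (106, 391, 417), (107, 391, 415)]
pics/w2.png [(245, 362, 373), (246, 362, 373), (247, 362, 373), (248, 362, 373), (249, 362, 373), (250, 362, 373), (251, 362, 373), (252, 362, 373), (253, 360, 383), (254, 351, 383), (255, 351, 384), (256, 351, 384), (257, 351, 384), (258, 351, 384), (259, 351, 384), (260, 351, 384), (261, 351, 384), (262, 351, 383), (263, 351, 383), (264, 351, 383), (265, 352, 382), (266, 352, 365)]
approx [[408, 82], [331, 84], [325, 89], [327, 225], [360, 224], [362, 239], [373, 239], [374, 224], [408, 223], [415, 96]]
bar (array([ 0.5355, -0.0419,  0.0437]), np.float64(0.00018274204461964414))
bar (array([ 0.5351, -0.0424,  0.0427]), np.float64(0.0011673572962292865))
bar (array([ 0.5341, -0.0423,  0.0488]), np.float64(0.0009589106168548699))
0.039 [0.0674 0.1054 0.0685 0.1065] [[0.4785720830889312, 0.08603390481665102], [0.5450501322868986, 0.09738917867419071], [0.5640825230556167, -0.006237660338328413], [0.4967369435782856, -0.01887853708982603]]
0.042 [0.0668 0.1043 0.0678 0.1054] [[0.4785495410520359, 0.08568002894747775], [0.544348073432676, 0.09691923291962451], [0.5631859213446568, -0.005648366529083425], [0.49652872629466094, -0.01816003238402141]]
0.045 [0.0661 0.1032 0.0671 0.1043] [[0.4785269990151406, 0.08532615307830449], [0.5436460145784534, 0.0964492871650583], [0.5622893196336971, -0.005059072719838416], [0.49632050901103625, -0.017441527678216794]]
0.05 [0.0649 0.1014 0.066  0.1025] [[0.4784894289536485, 0.08473635996301573], [0.5424759164880825, 0.09566604424078128], [0.5607949834487641, -0.004076916371096757], [0.49597348020499515, -0.016244019835209074]]
```

```bash
python3 go.py .535 -.042 .036 100 0
```

```text
now [ 0.4874 -0.0218  0.201 ] shift [-2.6899  4.3794 16.5053] turn [ 0.0859  0.0524 -1.4918]
```

```bash
python3 -m pendant '[[[-1,1.5,3],[0,0,-0.5],1],[[-2,3,6],[0,0,-1],1],[[-2.7,4.4,9],[0,0,-1.5],1],[[-2.7,4.4,12],[0,0,-1.5],1],[[-2.7,4.4,14.5],[0,0,-1.5],1],[[-2.7,4.4,16.5],[0,0,-1.5],1],[[-2.7,4.4,16.5],[0,0,-1.5],1],[[-2.7,4.4,16.5],[0,0,-1.5],0.5],[[-2.7,4.4,16.5],[0,0,-1.5],-0.2],[[-2.7,4.4,16.5],[0,0,-1.5],-1]]' 30
python3 go.py .535 -.042 .036 100 0
python3 -m pendant '[[[0,0,0],[0,0,0],-1],[[0,0,0],[0,0,0],-1],[[0,0,0],[0,0,0],-1],[[0,0,0],[0,0,0],-1],[[0,0,0],[0,0,0],-1],[[0,0,0],[0,0,0],-1],[[0,0,0],[0,0,0],-1],[[0,0,0],[0,0,0],-1],[[0,0,0],[0,0,0],-1],[[0,0,0],[0,0,0],-1]]' 30
python3 go.py .535 -.042 .036 100 0
python3 - <<'E'
from h import *
cv2.imwrite('pics/w3.png',bot.capture('wrist')[:,:,::-1])
E
```

```text
clock: 3.58
eef_pos: [0.536, -0.0409, 0.037]
orientation: [0.002, 0.642, 0.767, 0.001]
contact_force: [-0.4, -0.7, 0.2]
opening: 0.6
now [ 0.536  -0.0409  0.037 ] shift [-0.0885 -0.1155  0.0989] turn [0.1818 0.087  0.116 ]
clock: 4.42
eef_pos: [0.5345, -0.041, 0.035]
orientation: [0.0, 0.642, 0.767, -0.0]
contact_force: [-0.7, -3.3, 0.5]
opening: 0.316
now [ 0.5345 -0.041   0.035 ] shift [-0.1035  0.0331 -0.0962] turn [0.0012 0.0344 0.1219]
```

View pics/w3.png

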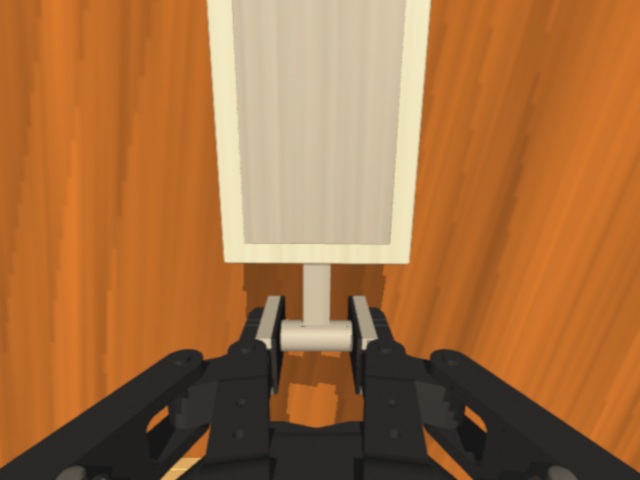

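The bar is held centred between the pads at (316,336), stem between the fingers. Now I swing it along the arc.

```bash
python3 -m pendant '[[[0.2,0,-1.8],[0,0,0],-1],[[0.6,0,-3.5],[0,0,0],-1],[[1.3,0,-5.1],[0,0,0],-1],[[2.15,0,-6.65],[0,0,0],-1],[[3.2,0,-8.1],[0,0,0],-1],[[4.4,0,-9.35],[0,0,0],-1],[[5.8,0,-10.45],[0,0,0],-1],[[7.3,0,-11.4],[0,0,0],-1],[[8.9,0,-12.1],[0,0,0],-1],[[10.6,0,-12.6],[0,0,0],-1]]' 40
python3 - <<'E'
from h import *
s=bot.state();ex=np.array([-.1736,.9848]);H=np.array([.5116,.0918]);g=s['eef_pos']+[0,0,.008]
print('rel hinge',(g[:2]-H)@ex,(g[:2]-H)@[.9848,.1736],g[2]-.036,'phi',np.arctan2(g[2]-.036,-(g[:2]-H)@ex),s['opening'])
E
```

```text
clock: 5.3
eef_pos: [0.5162, 0.0649, 0.1623]
orientation: [0.001, 0.642, 0.767, 0.0]
contact_force: [3.8, -2.6, -3.0]
opening: 0.311
rel hinge -0.027288455451696603 -0.0001304385113179044 0.13430345543879574 phi 1.3703400949425661 0.31112629506876716
```

```bash
python3 -m pendant '[[[1.7,0,-0.25],[0,0,0],-1],[[3.5,0,-0.3],[0,0,0],-1],[[5.25,0,-0.15],[0,0,0],-1],[[6.95,0,0.3],[0,0,0],-1],[[8.6,0,0.9],[0,0,0],-1],[[9.3,0,1.3],[0,0,0],-1],[[9.3,0,1.3],[0,0,0],-1],[[9.3,0,1.3],[0,0,0],-1],[[9.3,0,1.3],[0,0,0],-1],[[9.3,0,1.3],[0,0,0],-1]]' 40
python3 - <<'E'
from h import *
s=bot.state();ex=np.array([-.1736,.9848]);H=np.array([.5116,.0918]);g=s['eef_pos']+[0,0,.008]
print('rel hinge',(g[:2]-H)@ex,(g[:2]-H)@[.9848,.1736],g[2]-.036,'phi',np.arctan2(g[2]-.036,-(g[:2]-H)@ex),s['opening'])
E
```

```text
clock: 6.13
eef_pos: [0.5001, 0.1592, 0.1499]
orientation: [-0.0, 0.641, 0.768, 0.003]
contact_force: [0.1, 3.9, 7.2]
opening: 0.312
rel hinge 0.0683641709802905 0.00037021507723127885 0.12194461734419673 phi 2.081753886313652 0.31231699281494363
```

```bash
python3 -m pendant '[[[0,0,0],[0,0,0],0],[[0,0,0],[0,0,0],0.3],[[0,0,0],[0,0,0],0.3],[[0,0,-2],[0,0,0],0.6],[[0,0,-5],[0,0,0],1],[[-2,0,-8],[0,0,0],1],[[-5,0,-10],[0,0,0],1],[[-9,0,-10],[0,0,0],1],[[-13,0,-10],[0,0,0],1],[[-17,0,-10],[0,0,0],1]]' 40
python3 - <<'E'
from h import *
p=bot.camera_params('wrist');K=np.array(p['camera_matrix']);TC=np.array(p['tool_from_camera'])
for f,c,b in(('w1',(K,np.load('w1.npy')@TC),(290,180,380,295)),):
    g=cv2.cvtColor(cv2.imread(f'pics/{f}.png'),cv2.COLOR_BGR2HSV)[b[1]:b[3],b[0]:b[2]]
    m=((g[:,:,1]<150)&(g[:,:,2]>180)).astype('uint8'); k=max(cv2.findContours(m,0,1)[0],key=cv2.contourArea)
    r=cv2.minAreaRect(k);q=cv2.boxPoints(r)+b[:2]; w=onz(c,q,.024); print(r,q.tolist(),w,w.mean(0),np.linalg.norm(w-np.roll(w,-1,0),axis=1))
E
python3 go.py .4875 -.18 .2 100 0
```

```text
clock: 6.97
eef_pos: [0.5289, -0.0136, 0.2482]
orientation: [0.0, 0.642, 0.767, -0.0]
contact_force: [0.8, 0.4, 0.6]
opening: 0.998
((43.0, 55.5), (75.0, 50.0), 90.0) [[308.0, 198.0], [358.0, 198.0], [358.0, 273.0], [308.0, 273.0]] [[ 0.4496 -0.1608  0.024 ]
 [ 0.5082 -0.152   0.024 ]
 [ 0.5256 -0.2456  0.024 ]
 [ 0.4631 -0.255   0.024 ]] [ 0.4866 -0.2034  0.024 ] [0.0593 0.0952 0.0631 0.0951]
now [ 0.5289 -0.0136  0.2482] shift [-15.6501  -7.006    4.8276] turn [-0.0261  0.0262  0.1649]
```

```bash
python3 -m pendant '[[[-3,-1.4,1],[0,0,0],1],[[-6,-2.8,2],[0,0,0],1],[[-9,-4.2,3],[0,0,0],1],[[-12,-5.6,4],[0,0,0],1],[[-15.6,-7,4.8],[0,0,0],1],[[-15.6,-7,4.8],[0,0,0],1],[[-15.6,-7,4.8],[0,0,0],1],[[-15.6,-7,4.8],[0,0,0],1],[[-15.6,-7,4.8],[0,0,0],1],[[-15.6,-7,4.8],[0,0,0],1]]' 40
python3 - <<'E'
from h import *
s=bot.state(); im=bot.capture('wrist'); cv2.imwrite('pics/w4.png',im[:,:,::-1]); np.save('w4.npy',tool(s)); c=cam('wrist',s)
g=cv2.cvtColor(im,cv2.COLOR_RGB2HSV)[150:400,220:420]
m=((g[:,:,1]<150)&(g[:,:,2]>150)).astype('uint8'); k=max(cv2.findContours(m,0,1)[0],key=cv2.contourArea)
a=cv2.approxPolyDP(k,5,True)[:,0]+[220,150]; print(s['eef_pos'],a.tolist()); print(onz(c,a,.024))
E
```

```text
clock: 7.8
eef_pos: [0.4884, -0.1762, 0.2003]
orientation: [0.0, 0.641, 0.768, 0.0]
contact_force: [-0.4, -0.1, -0.2]
opening: 1.002
[ 0.4884 -0.1762  0.2003] [[279, 199], [276, 300], [338, 302], [342, 202]]
[[ 0.4533 -0.16    0.024 ]
 [ 0.4647 -0.2545  0.024 ]
 [ 0.5222 -0.2461  0.024 ]
 [ 0.507  -0.1529  0.024 ]]
```

View pics/w4.png

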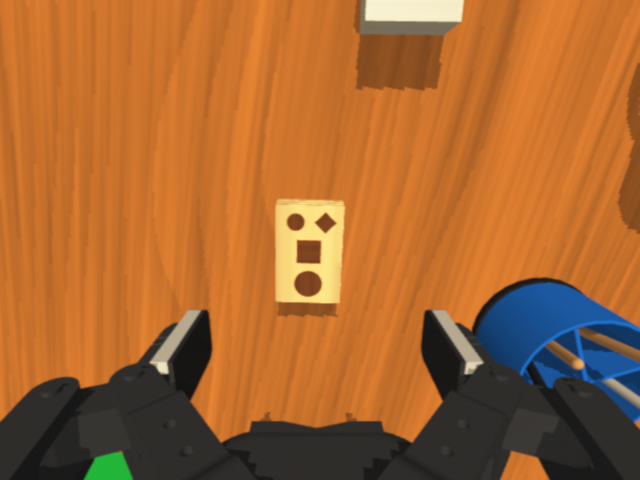

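The pile's top face spans about (276–343, 203–303), slightly turned against the tool. I check the far top edge in the row profile.

```bash
python3 - <<'E'
from h import *
im=cv2.imread('pics/w4.png').astype(int); 
for u in (285,311,335): print(u,[int(im[v,u].sum()) for v in range(196,214)],[int(im[v,u].sum()) for v in range(296,306)])
p=bot.camera_params('wrist');K=np.array(p['camera_matrix']);c=(K,np.load('w4.npy')@np.array(p['tool_from_camera']))
print(onz(c,[(310,v) for v in(203,204,205,206,207,301.5)],.024))
E
python3 go.py .4868 -.2045 .05 98.6 0
```

```text
285 [372, 373, 409, 496, 553, 531, 521, 503, 498, 565, 587, 586, 588, 587, 588, 588, 587, 586] [590, 588, 588, 588, 589, 556, 390, 264, 256, 256]
311 [367, 369, 381, 441, 537, 599, 576, 582, 553, 558, 595, 606, 606, 607, 607, 608, 607, 608] [480, 593, 610, 612, 611, 593, 494, 332, 265, 260]
335 [370, 370, 374, 391, 433, 478, 529, 543, 580, 560, 595, 604, 604, 604, 605, 603, 604, 601] [574, 574, 573, 573, 572, 570, 535, 389, 297, 293]
[[ 0.4801 -0.1587  0.024 ]
 [ 0.4802 -0.1595  0.024 ]
 [ 0.4804 -0.1604  0.024 ]
 [ 0.4805 -0.1612  0.024 ]
 [ 0.4807 -0.1621  0.024 ]
 [ 0.4963 -0.2503  0.024 ]]
now [ 0.4884 -0.1764  0.2003] shift [-2.7355 -0.6605 15.0325] turn [0.0198 0.007  1.6879]
```

```bash
python3 -m pendant '[[[-1,-0.3,3],[0,0,0.7],1],[[-2,-0.6,6],[0,0,1.7],0.7],[[-2.85,-0.66,9],[0,0,1.7],0.7],[[-2.85,-0.66,12],[0,0,1.7],0.7],[[-2.85,-0.66,14],[0,0,1.7],0.7],[[-2.85,-0.66,16],[0,0,1.7],0.7],[[-2.85,-0.66,17],[0,0,1.7],0.7],[[-2.85,-0.66,18],[0,0,1.7],0.7],[[-2.85,-0.66,18],[0,0,1.7],0.7],[[-2.85,-0.66,18],[0,0,1.7],0.7]]' 40
python3 go.py .487 -.2055 .008 98.6 0
```

```text
clock: 8.68
eef_pos: [0.4868, -0.2069, 0.0205]
orientation: [0.0, 0.653, 0.757, 0.0]
contact_force: [-0.1, 0.1, -0.0]
opening: 0.852
now [ 0.4868 -0.2069  0.0205] shift [0.134  0.0347 1.2459] turn [ 0.0215  0.0098 -0.1236]
```

```bash
python3 -m pendant '[[[0.13,0,0.4],[0,0,0],0.7],[[0.13,0,0.8],[0,0,0],0.7],[[0.13,0,1.25],[0,0,0],0.7],[[0.13,0,1.25],[0,0,0],0.7],[[0.13,0,1.25],[0,0,0],0.5],[[0.13,0,1.25],[0,0,0],0],[[0.13,0,1.25],[0,0,0],-1],[[0.13,0,1.25],[0,0,0],-1],[[0.13,0,1.25],[0,0,0],-1],[[0.13,0,1.25],[0,0,0],-1]]' 50
python3 go.py .487 -.2055 .008 98.6 0
python3 - <<'E'
from h import *
cv2.imwrite('pics/w5.png',bot.capture('wrist')[:,:,::-1])
E
```

```text
clock: 9.52
eef_pos: [0.4865, -0.206, 0.0079]
orientation: [0.0, 0.653, 0.757, 0.0]
contact_force: [0.0, 0.5, 2.4]
opening: 0.691
now [ 0.4865 -0.206   0.0079] shift [ 0.0376  0.0569 -0.0143] turn [ 0.0292  0.0281 -0.1596]
```

View pics/w5.png

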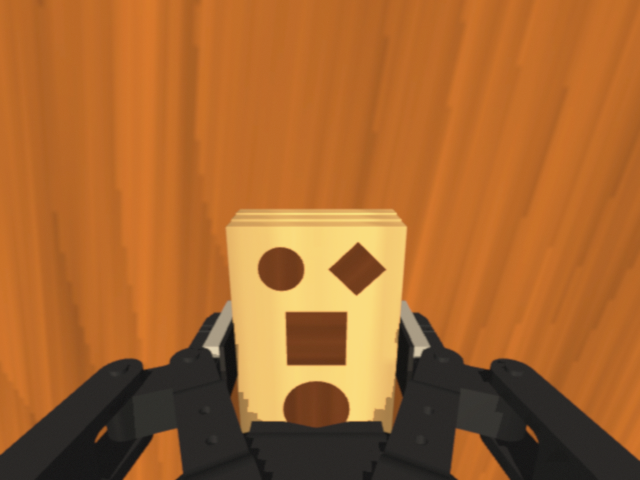

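The pile is gripped centrally, and all three edges are visible at rows 209–226. Now I work out the bar and pile offsets in the tool frame, a circle fit for the hinge, and the waypoints.

```bash
cat > wp.py <<'E'
from h import *
import sys
# tin frame in world (mm in-plane): centre CT, yaw
YAW=99.8
def pose(theta,xf,zf,px,CT,pz=.0079):
    a=np.radians(YAW);ex=np.array([np.cos(a),np.sin(a),0]);up=np.array([0,0,1.]);t=np.radians(theta);c,s=np.cos(t),np.sin(t)
    X=c*ex+s*up; Z=s*ex-c*up; F=np.r_[CT,0.003]+xf*ex+zf*up
    B=F+.046*X; p=B-pz*Z-px*X
    G=np.c_[X,np.cross(Z,X),Z]; return p,G
def show(*a,**k):
    p,G=pose(*a,**k);T=tool();print('pos',p,'shift',T[:3,:3].T@(p-T[:3,3])*100,'turn',np.degrees(R.from_matrix(T[:3,:3].T@G).as_rotvec()))
E
python3 - <<'E'
from h import *
from scipy.optimize import fsolve
P=np.array([[-.1348,.007],[-.0273,.1343],[.0684,.1219]])
print('circle c,r',fsolve(lambda v:[np.hypot(*(p-v[:2]))-v[2] for p in P],[0,0,.136]))
p=bot.camera_params('wrist');K=np.array(p['camera_matrix']);TC=np.array(p['tool_from_camera']);c=(K,TC)
print('bar in tool',[onz(c,[(316,336)],z)[0] for z in(-.008,-.005)])
im=cv2.imread('pics/w5.png').astype(int); print([int(im[v,317].sum()) for v in range(204,234)])
print('pile edge tool',onz(c,[(317,226),(317,227)],.0079-.024))
E
```

```text
circle c,r [ 0.0038 -0.001   0.1389]
bar in tool [array([-0.0001,  0.    , -0.008 ]), array([-0.0019,  0.    , -0.005 ])]
[336, 338, 338, 342, 370, 444, 478, 483, 510, 580, 570, 512, 488, 488, 505, 554, 572, 541, 501, 487, 487, 495, 533, 577, 581, 579, 580, 579, 579, 579]
pile edge tool [[ 0.0457  0.0004 -0.0161]
 [ 0.0454  0.0004 -0.0161]]
```

```bash
python3 -m pendant '[[[0,0,0],[0,0,0],-1],[[0,0,0],[0,0,0],-1],[[0,0,-0.5],[0,0,0],-1],[[0,0,-1.5],[0,0,0],-1],[[0,0,-3],[0,0,0],-1],[[0,0,-5],[0,0,0],-1],[[0,0,-7],[0,0,0],-1],[[0,0,-9],[0,0,0],-1],[[0,0,-10],[0,0,0],-1],[[0,0,-10],[0,0,0],-1]]' 70
```

```text
clock: 10.4
eef_pos: [0.4877, -0.2064, 0.1102]
orientation: [0.002, 0.653, 0.757, 0.0]
contact_force: [0.7, -0.5, -1.2]
opening: 0.687
```

```bash
python3 go.py .5446 -.098 .125 99.8 0
```

```text
now [ 0.4877 -0.2064  0.1102] shift [ 9.8857  7.2239 -1.4852] turn [ 0.2061  0.1817 -1.3611]
```

```bash
python3 -m pendant '[[[1.5,1.2,-0.4],[0,0,-0.4],-1],[[3,2.4,-0.8],[0,0,-0.8],-1],[[5,3.7,-1.2],[0,0,-1.3],-1],[[7,5,-1.5],[0,0,-1.3],-1],[[9,6.3,-1.5],[0,0,-1.3],-1],[[9.9,7.2,-1.5],[0,0,-1.3],-1],[[9.9,7.2,-1.5],[0,0,-1.3],-1],[[9.9,7.2,-1.5],[0,0,-1.3],-1],[[9.9,7.2,-1.5],[0,0,-1.3],-1],[[9.9,7.2,-1.5],[0,0,-1.3],-1]]'
python3 - <<'E'
from h import *
s=bot.state(); im=bot.capture('wrist'); cv2.imwrite('pics/w6.png',im[:,:,::-1]); np.save('w6.npy',tool(s)); c=cam('wrist',s); print(tool(s))
E
```

```text
clock: 11.23
eef_pos: [0.5419, -0.0988, 0.1218]
orientation: [-0.0, 0.645, 0.764, -0.001]
contact_force: [-0.5, -0.0, -0.6]
opening: 0.687
[[-0.1671  0.9859 -0.0016  0.5419]
 [ 0.9859  0.1671 -0.0005 -0.0988]
 [-0.0002 -0.0016 -1.      0.1218]
 [ 0.      0.      0.      1.    ]]
```

View pics/w6.png

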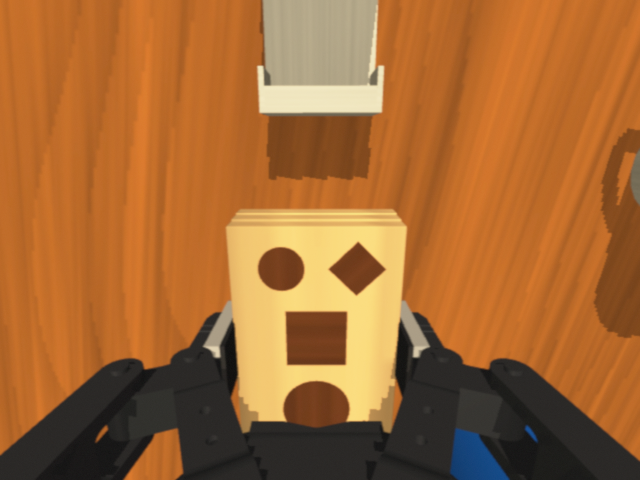

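The lip strip shows at rows 86–110, with the front rim corners at about (260,111) and (382,110) and the cut-outs behind it. The pile is unchanged in the grip.

Run:
```python
from h import *
im=cv2.imread('pics/w6.png'); g=im.sum(2).astype(int); b=im[:,:,0].astype(int)
for u in(280,320,365): print(u,[(v,int(g[v,u])) for v in range(80,120)])
for v in(95,105): print(v,[(u,int(b[v,u])) for u in list(range(253,264))+list(range(378,389))])
p=bot.camera_params('wrist');K=np.array(p['camera_matrix']);c=(K,np.load('w6.npy')@np.array(p['tool_from_camera']))
H=np.array([.5116,.0918]);CT0=np.array([.5208,.0396]);a=np.radians(99.8);ex=np.array([np.cos(a),np.sin(a)]);ey=np.array([-ex[1],ex[0]])
def tin(uv,z=.036): q=onz(c,uv,z)[:,:2]-CT0; return np.c_[q@ex,q@ey]*1000
print(tin([(280,85.5),(320,85.5),(365,85.5),(280,111),(320,111),(365,111)])); print(tin([(258.5,95),(259,105),(383,95),(382.5,105)]))
```

```text
280 [(80, 480), (81, 479), (82, 482), (83, 480), (84, 494), (85, 561), (86, 643), (87, 668), (88, 670), (89, 666), (90, 662), (91, 659), (92, 659), (93, 660), (94, 660), (95, 662), (96, 660), (97, 659), (98, 660), (99, 662), (100, 662), (101, 662), (102, 662), (103, 661), (104, 661), (105, 662), (106, 665), (107, 662), (108, 660), (109, 660), (110, 660), (111, 644), (112, 564), (113, 385), (114, 299), (115, 287), (116, 243), (117, 221), (118, 219), (119, 215)]
320 [(80, 470), (81, 474), (82, 472), (83, 472), (84, 488), (85, 554), (86, 642), (87, 668), (88, 668), (89, 666), (90, 659), (91, 658), (92, 656), (93, 659), (94, 660), (95, 662), (96, 661), (97, 658), (98, 658), (99, 663), (100, 664), (101, 662), (102, 662), (103, 662), (104, 662), (105, 666), (106, 666), (107, 663), (108, 660), (109, 661), (110, 659), (111, 633), (112, 505), (113, 353), (114, 293), (115, 280), (116, 239), (117, 216), (118, 212), (119, 211)]
365 [(80, 468), (81, 467), (82, 467), (83, 469), (84, 496), (85, 576), (86, 644), (87, 662), (88, 661), (89, 656), (90, 652), (91, 649), (92, 649), (93, 654), (94, 657), 
[... 320 characters left out ...]
 (255, 35), (256, 38), (257, 54), (258, 101), (259, 153), (260, 185), (261, 192), (262, 192), (263, 192), (378, 190), (379, 190), (380, 190), (381, 181), (382, 144), (383, 80), (384, 44), (385, 39), (386, 40), (387, 40), (388, 38)]
105 [(253, 38), (254, 37), (255, 37), (256, 37), (257, 45), (258, 85), (259, 143), (260, 184), (261, 195), (262, 195), (263, 195), (378, 193), (379, 193), (380, 187), (381, 160), (382, 107), (383, 58), (384, 40), (385, 41), (386, 38), (387, 42), (388, 40)]
[[-39.2741  22.5093]
 [-39.3423   0.3361]
 [-39.419  -24.6025]
 [-52.5304  22.9381]
 [-52.5983   0.3328]
 [-52.6747 -25.0915]]
[[-44.1164  34.6729]
 [-49.3293  34.6515]
 [-44.3284 -34.8275]
 [-49.5392 -34.815 ]]
```

Run:
```python
from wp import *
CT=np.array([.5208,.0396]);px=-.0005
for th,xf,zf in((35,-.0227,.06),(35,-.0227,.002)): show(th,xf,zf,px,CT)
```

```text
pos [0.519  0.0503 0.0961] shift [15.0884  0.2118  2.5839] turn [-0.0088 35.0173 -0.1998]
pos [0.519  0.0503 0.0381] shift [15.0901  0.2186  8.3839] turn [-0.0088 35.0173 -0.1998]
```

```bash
python3 -m pendant '[[[1,0,-1],[0,6,0],-1],[[2.5,0,-2],[0,12,0],-1],[[4.5,0.1,-2],[0,18,0],-1],[[6.5,0.1,-2],[0,24,0],-1],[[8.5,0.1,-2],[0,30,0],-1],[[10.5,0.2,-1.5],[0,35,0],-1],[[12.5,0.2,-0.5],[0,35,0],-1],[[14,0.2,1],[0,35,0],-1],[[15.1,0.2,2],[0,35,-0.2],-1],[[15.1,0.2,2.6],[0,35,-0.2],-1]]' 70
python3 - <<'E'
from wp import *
CT=np.array([.5208,.0396]);px=-.0005
for th,xf,zf in((35,-.0227,.06),(35,-.0227,.002)): show(th,xf,zf,px,CT)
E
```

```text
clock: 12.12
eef_pos: [0.5176, 0.0535, 0.0954]
orientation: [-0.231, 0.613, 0.731, 0.193]
contact_force: [-0.6, 0.6, -0.4]
opening: 0.686
pos [0.519  0.0503 0.0961] shift [-0.2399  0.0807 -0.2536] turn [-0.1961 -0.0715  0.1916]
pos [0.519  0.0503 0.0381] shift [-3.5726  0.0859  4.4933] turn [-0.1961 -0.0715  0.1916]
```

```bash
python3 -m pendant '[[[0,0,0],[0,0,0],-1],[[0,0,0],[0,0,0],-1],[[0,0,0],[0,0,0],-1],[[0,0,0],[0,0,0],-1],[[0,0,0],[0,0,0],-1],[[0,0,0],[0,0,0],-1],[[0,0,0],[0,0,0],-1],[[0,0,0],[0,0,0],-1],[[0,0,0],[0,0,0],-1],[[0,0,0],[0,0,0],-1]]'
python3 - <<'E'
from wp import *
CT=np.array([.5208,.0396]);px=-.0005
for th,xf,zf in((35,-.0227,.06),(35,-.0227,.01),(35,-.0227,.002)): show(th,xf,zf,px,CT)
s=bot.state(); w=bot.capture('wrist'); cv2.imwrite('pics/w7.png',w[:,:,::-1]); sd=bot.capture('side')[140:340,250:480,::-1]
cv2.imwrite('pics/c7.png',np.hstack([cv2.resize(w[:,:,::-1],(400,300)),cv2.resize(sd,(345,300))]))
E
```

```text
clock: 12.95
eef_pos: [0.5193, 0.0518, 0.0965]
orientation: [-0.23, 0.613, 0.73, 0.194]
contact_force: [0.1, 0.6, -0.1]
opening: 0.692
pos [0.519  0.0503 0.0961] shift [-0.1417 -0.06   -0.0518] turn [-0.0278  0.0079  0.1419]
pos [0.519  0.0503 0.0461] shift [-3.009  -0.0651  4.0444] turn [-0.0278  0.0079  0.1419]
pos [0.519  0.0503 0.0381] shift [-3.4677 -0.0659  4.6997] turn [-0.0278  0.0079  0.1419]
```

View pics/c7.png

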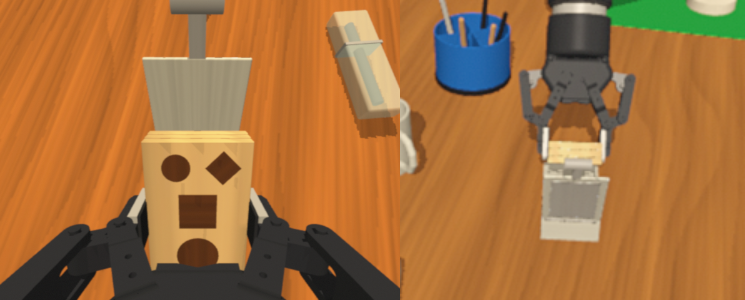

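The pile is held square and tilted, in line with the open lid, with nothing touching it. Now I lower it.

```bash
python3 -m pendant '[[[-0.4,0,0.5],[0,0,0],-1],[[-0.8,-0.06,1],[0,0,0.15],-1],[[-1.2,-0.06,1.5],[0,0,0.15],-1],[[-1.6,-0.06,2],[0,0,0.15],-1],[[-2,-0.06,2.6],[0,0,0.15],-1],[[-2.4,-0.06,3.2],[0,0,0.15],-1],[[-2.7,-0.06,3.6],[0,0,0.15],-1],[[-3,-0.06,4.05],[0,0,0.15],-1],[[-3,-0.06,4.05],[0,0,0.15],-1],[[-3,-0.06,4.05],[0,0,0.15],-1]]'
python3 - <<'E'
from wp import *
CT=np.array([.5208,.0396]);px=-.0005
for th,xf,zf in((35,-.0227,.002),(35,-.0337,.002)): show(th,xf,zf,px,CT)
E
```

```text
clock: 13.88
eef_pos: [0.5188, 0.0506, 0.0459]
orientation: [-0.231, 0.614, 0.729, 0.193]
contact_force: [0.4, 0.2, 0.3]
opening: 0.689
pos [0.519  0.0503 0.0381] shift [-0.4702  0.0092  0.6188] turn [-0.0544 -0.0285 -0.0233]
pos [0.5208 0.0395 0.0381] shift [-1.371   0.009  -0.0126] turn [-0.0544 -0.0285 -0.0233]
```

```bash
python3 -m pendant '[[[-0.2,0,0.3],[0,0,0],-1],[[-0.45,0,0.6],[0,0,0],-1],[[-0.45,0,0.6],[0,0,0],-1],[[-0.45,0,0.6],[0,0,0],-1],[[-0.7,0,0.45],[0,0,0],-1],[[-0.9,0,0.3],[0,0,0],-1],[[-1.1,0,0.15],[0,0,0],-1],[[-1.35,0,0],[0,0,0],-1],[[-1.35,0,0],[0,0,0],-1],[[-1.35,0,0],[0,0,0],-1]]'
python3 - <<'E'
from wp import *
CT=np.array([.5208,.0396]);px=-.0005
for th,xf,zf in((35,-.0337,.002),(28,None,.002),(23,None,.002),(17,None,.002),(12,None,.002),(6,None,.002),(0,None,.0015)):
    xf=-.0474+.024*np.sin(np.radians(th)) if xf is None else xf; show(th,xf,zf,px,CT)
E
```

```text
clock: 14.72
eef_pos: [0.521, 0.0391, 0.0384]
orientation: [-0.23, 0.615, 0.729, 0.194]
contact_force: [0.0, -0.6, -0.6]
opening: 0.687
pos [0.5208 0.0395 0.0381] shift [ 0.0159 -0.0121  0.0429] turn [-0.003   0.0118 -0.0447]
pos [0.5206 0.0408 0.0338] shift [-0.1217 -0.012   0.476 ] turn [-0.0058 -6.9882 -0.0444]
pos [0.5205 0.0413 0.0304] shift [-0.2754 -0.0118  0.7791] turn [ -0.0077 -11.9882  -0.0442]
pos [0.5205 0.0413 0.0262] shift [-0.5148 -0.0116  1.1353] turn [ -0.01   -17.9882  -0.0438]
pos [0.5206 0.041  0.0224] shift [-0.7583 -0.0114  1.4232] turn [ -0.012  -22.9882  -0.0435]
pos [0.5207 0.0401 0.0177] shift [-1.1005 -0.0111  1.7546] turn [ -0.0143 -28.9882  -0.0429]
pos [0.521  0.0387 0.0124] shift [-1.5224 -0.0108  2.1084] turn [ -0.0166 -34.9882  -0.0423]
```

```bash
python3 -m pendant '[[[-0.05,0,0.24],[0,-3.5,0],-1],[[-0.12,0,0.48],[0,-7,0],-1],[[-0.2,0,0.63],[0,-9.5,0],-1],[[-0.28,0,0.78],[0,-12,0],-1],[[-0.39,0,0.96],[0,-15,0],-1],[[-0.51,0,1.13],[0,-18,0],-1],[[-0.63,0,1.28],[0,-20.5,0],-1],[[-0.76,0,1.42],[0,-23,0],-1],[[-0.76,0,1.42],[0,-23,0],-1],[[-0.76,0,1.42],[0,-23,0],-1]]'
python3 - <<'E'
from wp import *
CT=np.array([.5208,.0396]);px=-.0005
for th,xf,zf in((12,None,.002),(6,None,.002),(0,None,.002),(0,None,.0007)):
    xf=-.0474+.024*np.sin(np.radians(th)) if xf is None else xf; show(th,xf,zf,px,CT)
print(bot.state()['wrist_torque'])
E
```

```text
clock: 15.55
eef_pos: [0.5203, 0.0421, 0.0226]
orientation: [-0.08, 0.64, 0.761, 0.067]
contact_force: [0.2, 0.8, -1.0]
opening: 0.689
pos [0.5206 0.041  0.0224] shift [-0.1139  0.0044 -0.0008] turn [-0.0438 -0.0455  0.0752]
pos [0.5207 0.0401 0.0177] shift [-0.2998  0.0044  0.4379] turn [-0.0399 -6.0455  0.0775]
pos [0.521  0.0387 0.0129] shift [-0.54    0.0045  0.8792] turn [ -0.0358 -12.0455   0.0795]
pos [0.521  0.0387 0.0116] shift [-0.5672  0.0045  1.0063] turn [ -0.0358 -12.0455   0.0795]
[-0.2614 -0.0235 -0.0136]
```

```bash
python3 -m pendant '[[[-0.1,0,0],[0,0,0],-1],[[-0.16,0,0.15],[0,-2,0],-1],[[-0.22,0,0.29],[0,-4,0],-1],[[-0.3,0,0.44],[0,-6,0],-1],[[-0.38,0,0.59],[0,-8,0],-1],[[-0.46,0,0.74],[0,-10,0],-1],[[-0.54,0,0.88],[0,-12,0],-1],[[-0.54,0,0.88],[0,-12,0],-1],[[-0.54,0,0.88],[0,-12,0],-1],[[-0.54,0,0.88],[0,-12,0],-1]]'
python3 - <<'E'
from wp import *
CT=np.array([.5208,.0396]);px=-.0005
for th,xf,zf in((0,-.0474,.002),(0,-.0474,.0)):
    show(th,xf,zf,px,CT)
print(bot.state()['wrist_torque'])
E
```

```text
clock: 16.38
eef_pos: [0.5211, 0.0375, 0.0125]
orientation: [-0.001, 0.645, 0.765, -0.0]
contact_force: [-0.7, -0.1, -1.1]
opening: 0.684
pos [0.521  0.0387 0.0129] shift [ 0.1249  0.0063 -0.0391] turn [-0.0604 -0.0677 -0.0571]
pos [0.521  0.0387 0.0109] shift [0.1246 0.0065 0.1609] turn [-0.0604 -0.0677 -0.0571]
[ 0.0036  0.0297 -0.0303]
```

```bash
python3 -m pendant '[[[0.06,0,0.05],[0,0,0],-1],[[0.12,0,0.1],[0,0,0],-1],[[0.12,0,0.15],[0,0,0],-1],[[0.12,0,0.18],[0,0,0],-1],[[0.12,0,0.18],[0,0,0],-1],[[0.12,0,0.18],[0,0,0],-1],[[0.12,0,0.18],[0,0,0],-1],[[0.12,0,0.18],[0,0,0],-1],[[0.12,0,0.18],[0,0,0],-1],[[0.12,0,0.18],[0,0,0],-1]]' 40
python3 -m pendant '[[[0,0,0],[0,0,0],-1],[[0,0,0],[0,0,0],0.5],[[0,0,0],[0,0,0],0.8],[[0,0,0],[0,0,0],0.8],[[0,0,0],[0,0,0],0.8],[[0,0,0],[0,0,0],0.8],[[0,0,0],[0,0,0],0.8],[[0,0,0],[0,0,0],0.8],[[0,0,0],[0,0,0],0.8],[[0,0,0],[0,0,0],0.8]]' 40
python3 - <<'E'
from h import *
s=bot.state(); w=bot.capture('wrist'); cv2.imwrite('pics/w8.png',w[:,:,::-1]); np.save('w8.npy',tool(s))
E
```

```text
clock: 17.22
eef_pos: [0.521, 0.0389, 0.011]
orientation: [0.0, 0.644, 0.765, -0.0]
contact_force: [-0.2, -1.5, 2.4]
opening: 0.687
clock: 18.05
eef_pos: [0.5209, 0.0392, 0.0109]
orientation: [-0.0, 0.644, 0.765, -0.0]
contact_force: [0.4, 0.0, -0.4]
opening: 0.896
```

View pics/w8.png

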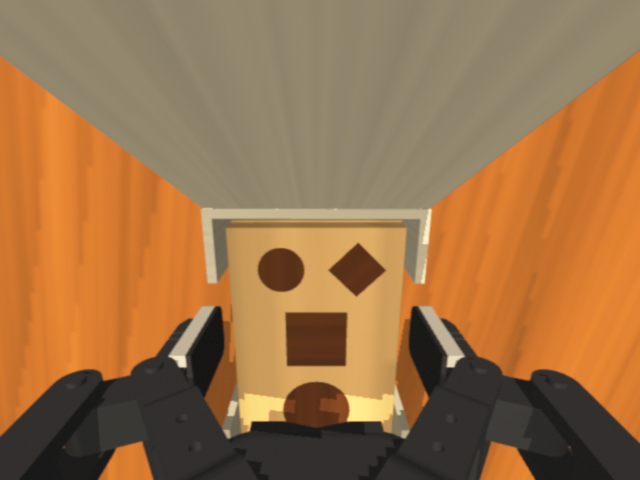

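The pile lies flat in the tin with the fingers open and clear of it on both sides, the hinge wall at rows 209–220, and the lid still leaning back. I rise and go back to the bar.

```bash
python3 -m pendant '[[[0,0,-0.8],[0,0,0],0.8],[[0,0,-2.5],[0,0,0],0.8],[[0,0,-5],[0,0,0],0.9],[[0,0,-8],[0,0,0],1],[[0,0,-12],[0,0,0],1],[[0,0,-16],[0,0,0],1],[[0,0,-20],[0,0,0],1],[[0,0,-24],[0,0,0],1],[[2,0,-25],[0,0,0],1],[[5,0,-25],[0,0,0],1]]' 40
python3 go.py .5001 .1592 .26 99.8 0
python3 - <<'E'
from h import *
s=bot.state(); w=bot.capture('wrist'); cv2.imwrite('pics/w9.png',w[:,:,::-1]); np.save('w9.npy',tool(s)); c=cam('wrist',s)
print(proj(c,[[.5001,.1592,.158]]))
g=cv2.cvtColor(w,cv2.COLOR_RGB2HSV); m=((g[:,:,1]<60)&(g[:,:,2]>60)).astype('uint8'); m[300:]=0
n,l,st,ce=cv2.connectedComponentsWithStats(m); print([(st[i].tolist(),ce[i].round(1).tolist()) for i in range(1,n) if st[i,4]>150])
E
```

```text
clock: 18.93
eef_pos: [0.5153, 0.0862, 0.266]
orientation: [0.004, 0.647, 0.763, 0.002]
contact_force: [1.0, 1.0, -0.5]
opening: 1.0
now [0.5153 0.0862 0.266 ] shift [ 7.4539 -0.3043  0.5777] turn [ 0.4535  0.1604 -0.3645]
[[309.8714 134.5163]]
[([501, 0, 61, 117, 1750], [528.0, 50.9]), ([289, 143, 69, 28, 921], [313.1, 154.7]), ([282, 286, 62, 14, 623], [312.4, 294.4])]
```

```bash
python3 -m pendant '[[[2,0,0.2],[0,0,0],1],[[4,-0.1,0.4],[0,0,0],1],[[6,-0.2,0.6],[0,0,0],1],[[7.3,-0.2,2],[0,0,0],1],[[7.3,-0.2,3.5],[0,0,0],1],[[7.3,-0.2,5],[0,0,0],1],[[7.3,-0.2,5],[0,0,0],1],[[7.3,-0.2,5],[0,0,0],1],[[7.3,-0.2,5],[0,0,0],1],[[7.3,-0.2,5],[0,0,0],1]]' 30
python3 - <<'E'
from h import *
s=bot.state(); w=bot.capture('wrist'); cv2.imwrite('pics/w10.png',w[:,:,::-1]); np.save('w10.npy',tool(s)); c=cam('wrist',s)
print(proj(c,[[.5001,.1592,.158]]))
g=cv2.cvtColor(w,cv2.COLOR_RGB2HSV); m=((g[:,:,1]<60)&(g[:,:,2]>60)).astype('uint8')[230:400,250:390]
for r in range(0,170,4):
    x=np.where(m[r])[0]
    if len(x): print(r+230,x.min()+250,x.max()+250)
E
python3 go.py .5001 .1592 .151 99.8 0
```

```text
clock: 19.82
eef_pos: [0.4987, 0.1602, 0.2121]
orientation: [0.0, 0.644, 0.765, 0.001]
contact_force: [-0.0, -0.9, 0.1]
opening: 1.0
[[317.9448 278.0791]]
286 294 342
290 294 343
294 287 356
298 292 353
302 295 342
374 284 284
382 284 350
386 284 349
390 284 349
now [0.4987 0.1601 0.212 ] shift [-0.1109  0.1124  6.1021] turn [ 0.0741  0.0069 -0.016 ]
```

Run:
```python
from h import *
p=bot.camera_params('wrist');K=np.array(p['camera_matrix']);TC=np.array(p['tool_from_camera']);a=np.radians(99.8);ex=np.array([np.cos(a),np.sin(a)])
c10=(K,np.load('w10.npy')@TC)
for f in(1.9,1.95,2.0,2.05,2.1):
    P=np.r_[np.array([.5116,.0918])-ex*.136*np.cos(f),.036+.136*np.sin(f)]; print(f,P,proj(c10,P))
im=cv2.imread('pics/w10.png').sum(2); print([(v,int(im[v,300])) for v in range(274,314,2)])
```

```text
1.9 [0.5041 0.1351 0.1647] [[317.7085 323.5114]]
1.95 [0.503  0.1414 0.1623] [[317.6975 311.1638]]
2.0 [0.502  0.1476 0.1597] [[317.6829 298.8244]]
2.05 [0.5009 0.1536 0.1567] [[317.6649 286.5854]]
2.1 [0.4999 0.1595 0.1534] [[317.6434 274.5362]]
[(274, 354), (276, 348), (278, 353), (280, 355), (282, 470), (284, 531), (286, 471), (288, 530), (290, 587), (292, 644), (294, 678), (296, 656), (298, 627), (300, 595), (302, 536), (304, 457), (306, 387), (308, 390), (310, 200), (312, 157)]
```

View pics/w10.png

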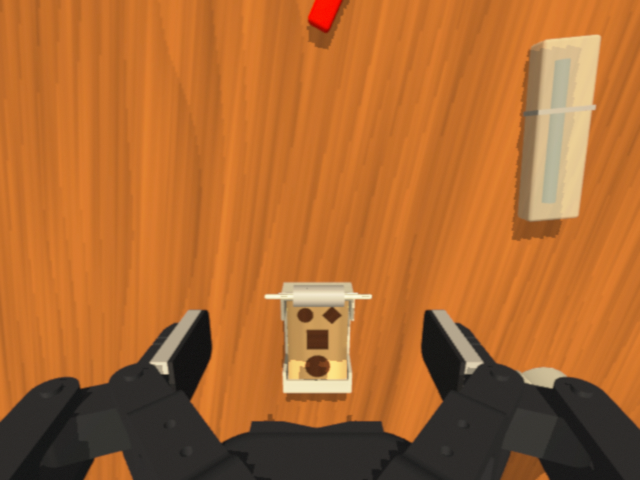

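The bar is edge-on at (319,294) and the three templates lie square in the tin below it. The bar is therefore at about φ'=2.02, near (.5016,.150,.1585). I grip it there.

```bash
python3 go.py .5016 .150 .1505 99.8 0
python3 -m pendant '[[[-0.5,0.05,1],[0,0,0],1],[[-1.05,0.1,2.5],[0,0,0],1],[[-1.05,0.1,4],[0,0,0],1],[[-1.05,0.1,5],[0,0,0],1],[[-1.05,0.1,6.15],[0,0,0],1],[[-1.05,0.1,6.15],[0,0,0],1],[[-1.05,0.1,6.15],[0,0,0],1],[[-1.05,0.1,6.15],[0,0,0],0.5],[[-1.05,0.1,6.15],[0,0,0],-0.2],[[-1.05,0.1,6.15],[0,0,0],-1]]' 30
python3 -m pendant '[[[0,0,0],[0,0,0],-1],[[0,0,0],[0,0,0],-1],[[0,0,0],[0,0,0],-1],[[0,0,0],[0,0,0],-1],[[0,0,0],[0,0,0],-1],[[0,0,0],[0,0,0],-1],[[0,0,0],[0,0,0],-1],[[0,0,0],[0,0,0],-1],[[0,0,0],[0,0,0],-1],[[0,0,0],[0,0,0],-1]]' 30
python3 go.py .5016 .150 .1505 99.8 0
```

```text
now [0.4987 0.1601 0.212 ] shift [-1.043   0.1039  6.1522] turn [ 0.0741  0.0069 -0.016 ]
clock: 20.7
eef_pos: [0.5013, 0.1502, 0.1501]
orientation: [0.0, 0.644, 0.765, 0.0]
contact_force: [0.5, -0.2, -0.8]
opening: 0.607
clock: 21.53
eef_pos: [0.5016, 0.1502, 0.1499]
orientation: [0.0, 0.644, 0.765, 0.001]
contact_force: [4.7, 1.0, 3.7]
opening: 0.322
now [0.5016 0.1502 0.1499] shift [-0.0214 -0.0034 -0.0581] turn [ 0.0831 -0.0117  0.0082]
```

```bash
python3 -m pendant '[[[-1.75,0,-0.7],[0,0,0],-1],[[-3.6,0,-1.15],[0,0,0],-1],[[-5.5,0,-1.35],[0,0,0],-1],[[-7.4,0,-1.25],[0,0,0],-1],[[-9.3,0,-0.9],[0,0,0],-1],[[-11.1,0,-0.3],[0,0,0],-1],[[-12.8,0,0.5],[0,0,0],-1],[[-14.35,0,1.6],[0,0,0],-1],[[-15.75,0,2.9],[0,0,0],-1],[[-17,0,4.35],[0,0,0],-1]]' 40
python3 -m pendant '[[[-1,0,1.6],[0,0,0],-1],[[-1.75,0,3.35],[0,0,0],-1],[[-2.2,0,4.95],[0,0,0],-1],[[-2.45,0,6.25],[0,0,0],-1],[[-2.5,0,7.2],[0,0,0],-1],[[-2.55,0,7.75],[0,0,0],-1],[[-2.55,0,8],[0,0,0],-1],[[-2.55,0,8],[0,0,0],-1],[[-2.55,0,8],[0,0,0],-1],[[-2.55,0,8],[0,0,0],-1]]' 40
python3 go.py .535 -.042 .036 99.8 0
```

```text
clock: 22.37
eef_pos: [0.5305, -0.0187, 0.1057]
orientation: [0.0, 0.644, 0.765, 0.0]
contact_force: [5.0, 1.9, 2.0]
opening: 0.315
clock: 23.2
eef_pos: [0.5349, -0.044, 0.0258]
orientation: [0.001, 0.644, 0.765, -0.0]
contact_force: [5.3, -2.2, 2.4]
opening: 0.318
now [ 0.5349 -0.044   0.0258] shift [ 0.1955  0.0497 -1.0228] turn [ 0.0421  0.0786 -0.03  ]
```

```bash
python3 -m pendant '[[[0,0,0],[0,0,0],0],[[0,0,0],[0,0,0],0.5],[[0,0,0],[0,0,0],0.5],[[0,0,-1],[0,0,0],0.5],[[0.1,0,-3],[0,0,0],0.5],[[0.1,0,-6],[0,0,0],0],[[0.1,0,-6],[0,0,0],-1],[[0.1,0,-6],[0,0,0],-1],[[0.1,0,-6],[0,0,0],-1],[[0.1,0,-6],[0,0,0],-1]]' 40
python3 -m pendant '[[[0,0,0],[0,0,0],-1],[[0,0,0.5],[0,0,0],-1],[[0,0,1],[0,0,0],-1],[[0,0,1.5],[0,0,0],-1],[[0,0,2],[0,0,0],-1],[[0,0,2.3],[0,0,0],-1],[[0,0,2.6],[0,0,0],-1],[[0,0,2.8],[0,0,0],-1],[[0,0,2.8],[0,0,0],-1],[[0,0,2.8],[0,0,0],-1]]' 40
python3 - <<'E'
from h import *
s=bot.state(); t=bot.capture('top'); sd=bot.capture('side'); cv2.imwrite('pics/t11.png',t[:,:,::-1]); cv2.imwrite('pics/s11.png',sd[:,:,::-1])
for f,n in(('top',t),('side',sd)):
    o=cv2.imread(f'pics/{f}0.png')[:,:,::-1].astype(int); d=(abs(n.astype(int)-o).sum(2)>90).astype('uint8'); k,l,st,_=cv2.connectedComponentsWithStats(d); print(f,[st[i].tolist() for i in range(1,k) if st[i,4]>25])
E
```

```text
clock: 24.03
eef_pos: [0.5329, -0.0418, 0.085]
orientation: [-0.001, 0.644, 0.765, -0.001]
contact_force: [1.1, 0.1, -0.2]
opening: 0.041
clock: 24.87
eef_pos: [0.534, -0.0417, 0.0579]
orientation: [-0.0, 0.644, 0.765, -0.0]
contact_force: [1.9, 1.4, -0.0]
opening: -0.002
top [[334, 222, 63, 53, 1004], [520, 235, 68, 13, 494], [488, 251, 38, 5, 58], [355, 255, 255, 225, 12871], [340, 278, 16, 13, 110], [537, 280, 18, 8, 56], [353, 322, 5, 12, 29], [611, 341, 29, 32, 482], [514, 446, 126, 34, 1443]]
side [[334, 0, 175, 238, 13732], [519, 0, 44, 68, 1848], [426, 61, 72, 78, 1807], [498, 131, 72, 71, 1079], [539, 134, 65, 63, 720], [619, 206, 21, 23, 84], [563, 216, 29, 43, 200], [346, 246, 16, 2, 27], [365, 247, 17, 2, 26]]
```

Tips at 47 mm meet no bar, so the lid is below about 0.025 rad. I press down lightly to confirm it is seated.

```bash
python3 -m pendant '[[[0,0,0.1],[0,0,0],-1],[[0,0,0.2],[0,0,0],-1],[[0,0,0.3],[0,0,0],-1],[[0,0,0.4],[0,0,0],-1],[[0,0,0.5],[0,0,0],-1],[[0,0,0.5],[0,0,0],-1],[[0,0,0.5],[0,0,0],-1],[[0,0,0.5],[0,0,0],-1],[[0,0,0.5],[0,0,0],-1],[[0,0,0.5],[0,0,0],-1]]'
python3 -m pendant '[[[0,0,-1],[0,0,0],-1],[[0,0,-3],[0,0,0],-1],[[0,0,-6],[0,0,0],-1],[[0,0,-9],[0,0,0],-1],[[0,0,-12],[0,0,0],-1],[[0,0,-15],[0,0,0],-1],[[-3,0,-17],[0,0,0],-1],[[-6,0,-17],[0,0,0],-1],[[-6,0,-17],[0,0,0],-1],[[-6,0,-17],[0,0,0],-1]]'
python3 - <<'E'
from h import *
s=bot.state(); w=bot.capture('wrist'); cv2.imwrite('pics/w12.png',w[:,:,::-1]); c=cam('wrist',s); T=tool(s)
a=np.radians(99.8);ex=np.array([np.cos(a),np.sin(a)]);H=np.array([.5116,.0918])
P=np.r_[H-ex*.136,.038]; print(T[:3,3],'expected closed bar',proj(c,P),'at .06 rad',proj(c,np.r_[H-ex*.136,.046]))
u,v=proj(c,P)[0].round().astype(int); g=cv2.cvtColor(w,cv2.COLOR_RGB2HSV)[v-40:v+41,u-40:u+41]; m=(g[:,:,1]<80)&(g[:,:,2]>90)
wd=[(r+v-40,int(x.min())+u-40,int(x.max())+u-40) for r in range(81) for x in [np.where(m[r])[0]] if len(x)]; print(wd[::2])
t=bot.capture('top'); o=cv2.imread('pics/top0.png')[:,:,::-1].astype(int); d=(abs(t.astype(int)-o).sum(2)>90)
for n,(x0,y0,x1,y1) in dict(mug=(305,145,355,205),caddy=(412,155,482,230),case=(172,195,250,240),eraser=(165,305,195,325)).items(): print(n,int(d[y0:y1,x0:x1].sum()))
E
```

```text
clock: 25.8
eef_pos: [0.5343, -0.0418, 0.0546]
orientation: [0.0, 0.644, 0.765, -0.0]
contact_force: [-3.9, 0.3, 11.0]
opening: -0.001
clock: 26.63
eef_pos: [0.5441, -0.1032, 0.2231]
orientation: [0.0, 0.646, 0.764, -0.0]
contact_force: [-0.3, 0.2, -0.5]
opening: -0.002
[ 0.5441 -0.1032  0.2231] expected closed bar [[317.0631 150.8765]] at .06 rad [[317.0892 151.2692]]
[(np.int64(111), np.int64(277), np.int64(357)), (np.int64(113), np.int64(277), np.int64(357)), (np.int64(115), np.int64(283), np.int64(324)), (np.int64(117), np.int64(311), np.int64(323)), (np.int64(119), np.int64(312), np.int64(323)), (np.int64(121), np.int64(312), np.int64(323)), (np.int64(123), np.int64(312), np.int64(323)), (np.int64(125), np.int64(312), np.int64(323)), (np.int64(127), np.int64(312), np.int64(323)), (np.int64(129), np.int64(312), np.int64(323)), (np.int64(131), np.int64(312), np.int64(323)), (np.int64(133), np.int64(312), np.int64(323)), (np.int64(135), np.int64(312), np.int64(323)), (np.int64(137), np.int64(312), np.int64(323)), (np.int64(139), np.int64(312), np.int64(323)), (np.int64(141), np.int64(312), np.int64(323)), (np.int64(143), np.int64(311), np.int64(323)), (np.int64(145), np.int64(301), np.int64(333)), (np.int64(147), np.int64(301), np.int64(333)), (np.int64(149), np.int64(301), np.int64(333)), (np.int64(151), np.int64(301), np.int64(333)), (np.int64(153), np.int64(301), np.int64(333)), (np.int64(155), np.int64(301), np.int64(333)), (np.int64(157), np.int64(302), np.int64(332))]
mug 0
caddy 1399
case 0
eraser 0
```

Run:
```python
from h import *
def blue(im,b):
    x0,y0,x1,y1=b; g=cv2.cvtColor(im,cv2.COLOR_BGR2HSV)[y0:y1,x0:x1]; m=(g[:,:,0]>95)&(g[:,:,0]<130)&(g[:,:,1]>150); y,x=np.where(m); return m.sum(),x.min()+x0,x.max()+x0,y.min()+y0,y.max()+y0
for n,b in(('top',(400,140,500,245)),('side',(255,130,340,210))):
    now=bot.capture(n)[:,:,::-1]; print(n,blue(cv2.imread(f'pics/{n}0.png'),b),blue(np.ascontiguousarray(now),b))
t11=cv2.imread('pics/t11.png'); print('t11',blue(t11,(400,140,500,245)))
```

```text
top (np.int64(2360), np.int64(418), np.int64(476), np.int64(166), np.int64(225)) (np.int64(1186), np.int64(421), np.int64(476), np.int64(166), np.int64(221))
side (np.int64(1990), np.int64(273), np.int64(322), np.int64(149), np.int64(200)) (np.int64(1990), np.int64(273), np.int64(322), np.int64(149), np.int64(200))
t11 (np.int64(2358), np.int64(418), np.int64(476), np.int64(166), np.int64(225))
```

The caddy hasn't moved: its blue area in the side view is identical, and the top view is only partly blocked by the arm. The lid is seated and the arm is clear, so I hand in.

```bash
python3 -c "
from cell import bot
print(bot.close_job())"
```

```text
the job is handed in; nothing more can be done
None
```

The three templates are flat in the tin, as far as the camera shows, and the lid is closed. I handed the job in at about 27 s; no verdict was reported.

- **Lid open:** I opened it by the bar to about 2.05 rad, and it still stood at about 2.0 rad after I let go.
- **Pile:** I lifted the three templates together and tilted them 35°. The front end went under the lip, and I turned the pile down flat onto the floor with no contact force above about 2.5 N before letting go.
- **Lid closed:** I gripped the bar again to swing it shut, then pressed it down with the fingertips.

**Last checks:**
- **Templates:** With the lid still open, the wrist picture showed the pile square in the tin. That picture could not show the height of each template, so I relied on the tool height at release.
- **Lid:** The fingertips met the bar at about 44 mm with 11 N, which is its closed height. In the final wrist picture the bar is where a closed lid puts it, though that view can't tell 0 from 0.06 rad, so the press is the real evidence.
- **Bystanders:** The mug, pen case and eraser show no change in the top view. The caddy's top-view check disagreed at first because the arm partly covered it. An earlier top view matched the start to within a few pixels, and the side view was identical.

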